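# Set the spring tester to its index with the bench key

## Robot

A 6-joint arm with a two-finger parallel gripper is mounted at the origin on the work surface. World frame = base frame: x ahead of the robot, y to its left, z up, the work surface at z = 0. Lengths are in m, angles in degrees, forces in N, time in s.
With the tool pointing down it reaches from about 0.4 to 0.925 m from the base axis. Payload 12.5 kg.
Tool frame: the origin (TCP) lies at the centre of the arm's flange, where the gripper is bolted on; the fingertips stand 190 mm ahead of it and the grasp point (between the pads) lies 171 mm ahead of it; z points along the fingers, y is the line along which they close (so a half turn about z gives the same grasp; the last joint's range is limited). The gripper opens to 95 mm and grips with 3 to 60 N. Pads are 20 mm wide; open, the fingers measure 119 mm over their backs; the gripper's body (75 mm by 180 mm) begins 59 mm behind the grasp point.
Start: joints at [-78.644, 28.126, 89.318, -0, 62.55, -6.05], TCP at [0.187, -0.596, 0.405] pointing down, gripper open.
Joint ranges: [-177.58, 177.58], [-47.91, 125.51], [2.72, 160], [-65.01, 245.01], [3.68, 167.84], [-153.87, 153.87]. Speed limits (degrees/s): [127.2, 127.2, 159.86, 180, 180, 180].

## Interface

Orientations are given as a 3x3 rotation matrix whose columns are the frame's x, y, z axes.
In Python, from rig import sense, camera, job_done gives the robot as it stands.
- The arm moves only by the tool arm_command, never from a script. Its argument "increments" is a list of rows, each an object with "dp": the shift along the tool's x, y, z in units of 75 mm (1.0 is 75 mm), a list of three; "turn": the turn, a rotation vector about the tool's x, y, z in units of 360 degrees (1.0 is 360 degrees), a list of three. A call has 1 to 10 rows; each row shifts and turns the commanded pose from where the row before left it, along the tool's axes as they then stand; what a row does not reach is not made up. A row lasts 1/10 s, in which the tool goes at most 50 mm and 8.59 degrees, less where a joint would pass 70% of its speed; a pose out of reach is approached as far as the arm can. A call with a number of a shift or a turn outside -1 to 1 is refused whole. A call with a gripper value outside its range is refused whole. "grip" is the opening, from 0 (shut) to 1 (fully open), set as the call begins (left out, the last holds). The fingers move at their own pace and stop on an object; "grip_force" is the grip in N (left out, the last holds). Time passes only in rows, so rows that do not move let the fingers close. It gives the time, the measured TCP pose, the force, the opening and the grip force at its end, in the units of the state.
- sense(): the state, without advancing time (a new reading comes with each control period).
- camera(name): name is "scene" or "top" or "wrist"; returns a dict with "frame" (400x640x3 uint8, red, green, blue), "depth" (400x640 float32, m along the optical axis (not along the pixel's ray), 0 where there is no reading), "mtx" (3x3 intrinsics, pixels), "world_from_camera" (4x4, takes a point from camera to world coordinates). Camera axes: x right, y down, z forward; pixel columns grow to the right and rows downward; lengths in m; the calibration is good to about 2 mm. A picture is of the moment at which its call begins.
- job_done(): hands the job in; it is judged then, once.
The state is a dict: "t": time; "q": joint angles; "qd": joint speeds; "joint_efforts": joint torques, N m; "position": TCP position; "tcp_rot": TCP orientation; "contact_force": force on the tool from outside, world axes, zero at the start; "torque": the same for the moment, N m; "width": finger opening in m; "finger_force": force on a finger pad.
Only numpy, scipy, OpenCV 4.12 (cv2) and the standard library are available. Lean on these libraries where they do the work, as an engineer would, in place of code of your own. Each camera call takes 0.05 s, during which the arm holds its last target. There are 200 camera calls.

## Task

Take the flat-winged bench key from the wooden tray, seat it fully home on the square arbor of the spring tester, pressing only gently while you feel for the angle at which its socket drops over the square. Then wind it clockwise until the sprung beam's pointer stands opposite the brass index, never running it more than 5 mm past, and leave the key standing on the arbor. Do not shift the index or disturb the other things on the bench.

Things in the scene. Friction and masses are not known exactly. Their poses are not given: they have to be found in the camera images.
- key: Loose steel bench key, 78 mm tall, 0.13 to 0.21 kg, standing upright in the tray: a square barrel 28 x 28 mm, 32 mm tall, with a flat wing on top. In the barrel, open at the bottom, is an 18 x 18 mm square socket 26 mm deep, its sides parallel to the barrel's and the wing's. Origin: centre of the underside of the foot; z up the key, x along the wing.
- key_grip (a point): On the key's wing, 60 mm above the key's foot, on its axis: where to pinch it. The wing is 44 mm long (x) by 12 mm thick (y, pinch across this) and spans 32 to 78 mm above the foot.
- arbor_seat (a point): Fixed point of the tester on the arbor's vertical axis, 46 mm above the bench, where the foot of the fully seated key rests on a round flange. A 16 x 16 mm steel square rises from it to 62 mm, its top 2.5 mm bevelled to 15.2 mm. Axes: the tester's, not the square's; the square's angle is not reported: it starts anywhere from 0.6 rad anticlockwise to 0.75 clockwise of them, to be seen or felt. Key play on it: 0.13 rad either way.
- arbor_top (a point): Tip of the round cone on top of the arbor's square, on its axis, 70 mm above the bench; the cone (15 mm wide below, 6 mm at the tip, 8 mm tall) centres the socket. A key not lined up rides on the square's top with its foot 14 to 16 mm above home; lined up, it drops. The arbor turns stiffly (0.09 N m) and stays where left, so the key can be turned on it under a press of 5 N; keep it below 12 N (50 N of contact in all, wedging included, harms it).
- tester: Spring tester, screwed down: dark steel base plate 160 x 250 x 20 mm. Origin on the bench under the arbor's axis; plate from x -50 to 110 mm, y -80 to 170 mm; beam along y. All but the arbor lies below 48 mm. The arbor winds clockwise from above: free for 0.15 to 1.5 rad, then an eccentric pushes the beam, up to 0.15 N m in all. The index is reached 0.7 to 2.7 rad from the start.
- pointer_tip (a point): End of the sprung beam's pointer, 170 mm from its pivot, 39 mm above the bench: thin dark tip, over a white scale, of a level aluminium bar 10 mm wide with a brass roller. Winding swings it clockwise seen from above, away from the arbor (tester's +x), 0 to 25 mm, near the index 12 to 18 mm per radian. Turning back lets it return. x: the way it swings; y: out along the beam.
- index_tip (a point): Inner end of the index, a thin dark blade on an 18 mm brass clamp block at the scale's outer edge, 174 mm from the beam's pivot, 4 mm beyond the pointer's end. Its place differs from start to start, 9 to 19 mm of pointer travel from rest. y points out from the pivot, x the way the pointer advances: the pointer is on the index when its tip has x = 0 in this frame (negative: not there yet).
- beam_pivot (a point): Axis of the beam's vertical pivot, 39 mm above the bench, at (43, -60) mm from the arbor's axis in the tester's frame.
- tray: Low wooden tray, fixed down, 85 x 175 mm, rim 14 mm high, floor 6 mm above the bench; holds the key and the drift side by side, 84 mm apart, either way round. Origin: centre of its underside, long side along y.
- drift: Bystander in the tray: round steel drift, 66 mm tall, with a round knob top 22 mm wide and a 30 mm foot, no wing. Leave alone. Origin: centre of its foot.
- loupe: Bystander: black loupe, 34 mm wide, 32 mm tall, standing on the bench beyond the tester. Origin: centre of its underside.
- oil_pot: Bystander: small glass oil pot, 40 mm wide, 40 mm tall, on the near side of the bench. Origin: centre of its underside.
- driver: Bystander: small screwdriver, 150 mm, black handle, lying on the bench's right near side. Origin: under its middle.
- hammer: Bystander: hammer with wooden handle, 200 mm, lying on the far left. Origin: under its middle.
- case_ring: Bystander: flat brass case ring, 44 mm wide, 9 mm tall, far right. Origin: centre of its underside.
- anvil: Bystander: round steel block, 60 mm wide, 30 mm tall, on the left. Origin: centre of its underside.
- oilstone: Bystander: dark oilstone, 50 x 120 x 22 mm, at the far edge. Origin: centre of its underside.

How it is judged:
By the outcome, as a careful person would: the job done as asked, in the order asked, and still so for the second after the job is handed in, with the robot touching nothing.
It also fails if it takes over 72 s, if anything falls off the work surface, if the arm or the gripper's body presses on something with over 40 N, if the wrist force passes 120 N, or if a joint passes its speed limit or range.

## Working session

There is one attempt and no reset: what is moved stays moved. The work goes in short steps, Python scripts to look and compute and a tool call to move; the robot and the scene stay as the last step left them, time stands still between calls to the robot, and variables do not carry over. Pictures are saved under pics/ and viewed, at most 10 in all, crops included, and the job is handed in when it is done.

Besides the shell and the picture viewer there is one more tool, called after "Request:" as name(argument=value, ...) on one line, values as JSON. arm_command: Moves the arm, as the interface text tells. Shifts and turns lie within -1 to 1; 1 stands for 75 mm of shift or 360 degrees of turn. Its arguments: {"type":"object","properties":{"increments":{"type":"array"},"grip":{"type":"number"},"grip_force":{"type":"number"}},"required":["increments"]}

```bash
ls; mkdir -p pics; cat > h.py <<'E'
import numpy as np, cv2
from rig import sense, camera
def grab(n):
    c=camera(n); np.savez('pics/%s.npz'%n,**c); return c
def pix(c,P):
    T=np.linalg.inv(c['world_from_camera']); p=T[:3,:3]@np.asarray(P)+T[:3,3]; p=c['mtx']@p; return p[:2]/p[2]
def ray(c,u,v):
    T=c['world_from_camera']; d=T[:3,:3]@np.linalg.inv(c['mtx'])@[u,v,1]; return T[:3,3],d
def onz(c,u,v,z):
    o,d=ray(c,u,v); return o+d*(z-o[2])/d[2]
def cross(r1,r2):
    (o1,d1),(o2,d2)=r1,r2
    s=np.linalg.lstsq(np.c_[d1,-d2],o2-o1,rcond=None)[0]; a=o1+d1*s[0]; b=o2+d2*s[1]; return (a+b)/2,np.linalg.norm(a-b)
def cloud(c):
    h,w=c['depth'].shape; u,v=np.meshgrid(np.arange(w),np.arange(h)); z=c['depth']
    P=np.stack([u,v,np.ones_like(u)],-1)@np.linalg.inv(c['mtx']).T*z[...,None]
    T=c['world_from_camera']; return P@T[:3,:3].T+T[:3,3]
E
python3 - <<'E'
from h import *
s=sense(); print(s['t'],s['position'],s['tcp_rot'],s['contact_force'],s['width'])
for n in('top','scene'):
    c=grab(n); print(n,c['mtx'][0,0],c['world_from_camera'].round(3).tolist())
    cv2.imwrite('pics/%s.png'%n,c['frame'][...,::-1])
E
```

```text
pics
0.0 [ 0.18696828 -0.59633711  0.4041763 ] [[ 9.54212368e-01  2.99129935e-01 -1.98385341e-04]
 [ 2.99129969e-01 -9.54211751e-01  1.09369842e-03]
 [ 1.37856314e-04 -1.10296356e-03 -9.99999382e-01]] [-0.07855316  0.33120386  0.43345147] 0.09520214642467945
top 495.66558041135903 [[0.018, -0.988, 0.155, 0.314], [-1.0, -0.02, -0.013, 0.064], [0.016, -0.155, -0.988, 1.556], [0.0, 0.0, 0.0, 1.0]]
scene 383.22872579960324 [[0.318, 0.719, -0.618, 1.239], [0.948, -0.243, 0.206, -0.155], [-0.002, -0.651, -0.759, 0.913], [0.0, 0.0, 0.0, 1.0]]
```

View pics/top.png

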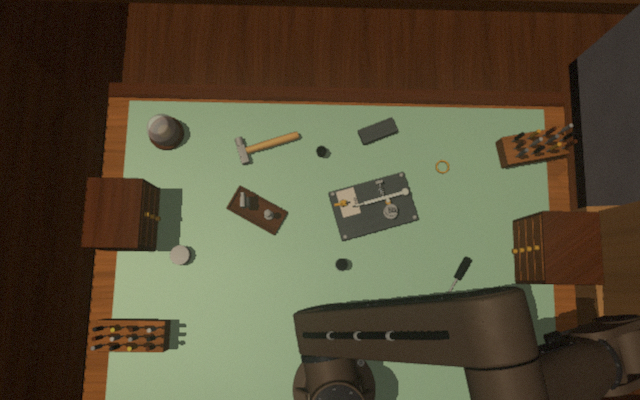

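View pics/scene.png

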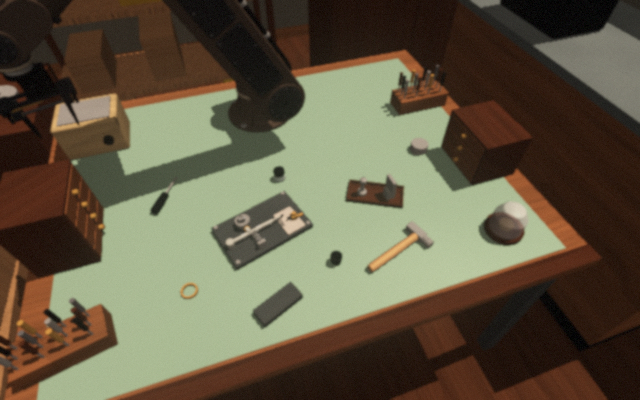

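The top view shows the key at about (244,200), drift knob at (269,214), arbor at (391,211), pivot at (405,191), pointer near (353,205), index brass near (341,203). The scene view agrees (key 391,187; drift 362,185; arbor 241,222).

```bash
python3 - <<'E'
from h import *
t=dict(np.load('pics/top.npz')); s=dict(np.load('pics/scene.npz'))
for n,a,b in(('key',(244,197),(391,181)),('drift',(269,213),(362,182)),('arbor',(391,211),(241,219)),('pivot',(405,191),(229,241)),('index',(341,203),(296,214))):
    P,e=cross(ray(t,*a),ray(s,*b)); print(n,P.round(3),round(e,4))
w=grab('wrist'); S=sense(); T=np.eye(4);T[:3,:3]=S['tcp_rot'];T[:3,3]=S['position']
print((np.linalg.inv(T)@w['world_from_camera']).round(3).tolist(), w['mtx'][0,0])
C=cloud(t)
g=C[150:240,220:300]; m=(g[...,2]>.03); print(m.sum())
import scipy.ndimage as nd
for full,(r0,r1,c0,c1) in (('tray',(175,240,220,295)),('tester',(165,245,325,420))):
    g=C[r0:r1,c0:c1]; m=g[...,2]>.045; L,n=nd.label(m)
    for i in range(1,n+1):
        p=g[L==i]; print(full,len(p),p.mean(0).round(3),p[:,2].max().round(3))
E
```

```text
key [0.563 0.281 0.081] 0.0021
drift [0.519 0.208 0.057] 0.0037
arbor [ 0.534 -0.168  0.047] 0.0015
pivot [ 0.598 -0.212  0.046] 0.0004
index [ 0.558 -0.013  0.036] 0.0026
[[-0.0, -0.963, -0.268, 0.074], [1.0, -0.0, 0.0, 0.001], [-0.0, -0.268, 0.963, 0.02], [0.0, 0.0, 0.0, 1.0]] 322.75644931517206
221
tray 1 [0.314 0.064 1.556] 1.556
tray 1 [0.314 0.064 1.556] 1.556
tray 1 [0.314 0.064 1.556] 1.556
tray 1 [0.314 0.064 1.556] 1.556
tray 1 [0.314 0.064 1.556] 1.556
tray 1 [0.314 0.064 1.556] 1.556
tray 89 [0.555 0.285 0.076] 0.092
tray 1 [0.314 0.064 1.556] 1.556
tray 1 [0.314 0.064 1.556] 1.556
tray 1 [0.566 0.276 0.046] 0.046
tray 1 [0.314 0.064 1.556] 1.556
tray 43 [0.51  0.205 0.139] 1.556
tray 1 [0.314 0.064 1.556] 1.556
tray 1 [0.314 0.064 1.556] 1.556
tray 1 [0.314 0.064 1.556] 1.556
tray 1 [0.314 0.064 1.556] 1.556
tray 1 [0.314 0.064 1.556] 1.556
tray 1 [0.314 0.064 1.556] 1.556
tray 1 [0.314 0.064 1.556] 1.556
tray 1 [0.314 0.064 1.556] 1.556
tray 1 [0.314 0.064 1.556] 1.556
tray 1 [0.314 0.064 1.556] 1.556
tester 1 [0.314 0.064 1.556] 1.556
tester 1 [0.314 0.064 1.556] 1.556
[... 2030 characters left out ...]
er 6 [ 0.518 -0.151  0.047] 0.05
tester 1 [0.314 0.064 1.556] 1.556
tester 1 [0.314 0.064 1.556] 1.556
tester 2 [ 0.514 -0.165  0.047] 0.049
tester 1 [0.314 0.064 1.556] 1.556
tester 1 [0.314 0.064 1.556] 1.556
tester 1 [0.314 0.064 1.556] 1.556
tester 1 [0.314 0.064 1.556] 1.556
tester 1 [0.314 0.064 1.556] 1.556
tester 1 [0.314 0.064 1.556] 1.556
tester 1 [0.314 0.064 1.556] 1.556
tester 1 [0.314 0.064 1.556] 1.556
tester 1 [0.314 0.064 1.556] 1.556
tester 1 [0.314 0.064 1.556] 1.556
tester 1 [0.314 0.064 1.556] 1.556
tester 1 [0.314 0.064 1.556] 1.556
tester 1 [0.314 0.064 1.556] 1.556
tester 1 [0.314 0.064 1.556] 1.556
tester 1 [0.314 0.064 1.556] 1.556
tester 1 [0.314 0.064 1.556] 1.556
```

Request:
arm_command(increments=[{"dp":[0.4,-0.3,0],"turn":[0,0,0]},{"dp":[0.5,-0.38,0],"turn":[0,0,0]},{"dp":[0.5,-0.38,0],"turn":[0,0,0]},{"dp":[0.5,-0.38,0],"turn":[0,0,0]},{"dp":[0.5,-0.38,0],"turn":[0,0,0]},{"dp":[0.5,-0.38,0],"turn":[0,0,0]},{"dp":[0.5,-0.38,0],"turn":[0,0,0]},{"dp":[0.5,-0.38,0],"turn":[0,0,0]},{"dp":[0.5,-0.38,0],"turn":[0,0,0]},{"dp":[0.5,-0.38,0],"turn":[0,0,0]}])

```text
t: 1.15
position: [0.455, -0.2185, 0.4048]
tcp_rot: [[0.954, 0.299, 0.0], [0.299, -0.954, -0.0], [0.0, 0.0, -1.0]]
contact_force: [0.1, -0.5, -0.7]
width: 0.0947
finger_force: 0.0
```

Request:
arm_command(increments=[{"dp":[0.5,-0.38,0],"turn":[0,0,0]},{"dp":[0.5,-0.38,0],"turn":[0,0,0]},{"dp":[0.5,-0.3,0],"turn":[0,0,0]},{"dp":[0,0,0],"turn":[0,0,0]},{"dp":[0,0,0],"turn":[0,0,0]},{"dp":[0,0,0],"turn":[0,0,0]}])

```text
t: 1.75
position: [0.5373, -0.1112, 0.4045]
tcp_rot: [[0.954, 0.299, -0.001], [0.299, -0.954, -0.0], [-0.001, -0.0, -1.0]]
contact_force: [-0.2, -0.8, 0.1]
width: 0.0951
finger_force: 0.0
```

```bash
python3 - <<'E'
from h import *
s=sense(); print(s['t'],s['position'],s['q'].round(1) if hasattr(s['q'],'round') else s['q'],s['contact_force'])
c=grab('wrist'); f=c['frame'][...,::-1]
for P in ((.535,-.167,.07),(.598,-.212,.039),(.558,-.013,.036),(.563,.281,.08),(.519,.208,.07)): print(pix(c,P).round(0))
cv2.imwrite('pics/w1.png',f)
E
```

```text
1.75 [ 0.53731716 -0.11122256  0.40453881] [-18.6  21.9 100.1  -0.   58.   54. ] [-0.1595859  -0.7510802   0.11160057]
[373. 204.]
[429. 154.]
[239. 134.]
[-109.   27.]
[-10. 105.]
```

View pics/w1.png

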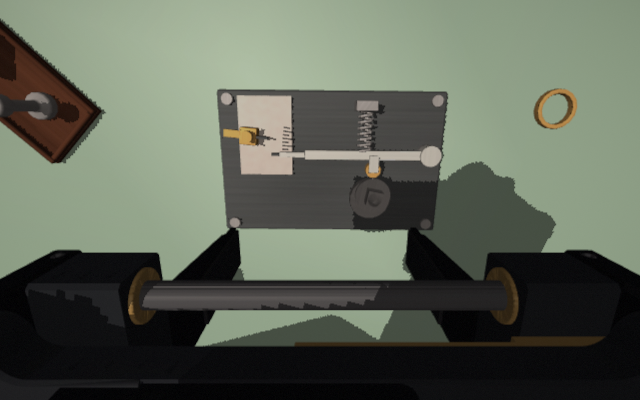

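The wrist view shows the tester: arbor ≈(373,198), pivot (431,156), pointer tip ≈(272,154), brass index (248,135) with blade to ≈(275,139). I'll enlarge the details.

```bash
python3 - <<'E'
from h import *
c=dict(np.load('pics/wrist.npz')); f=c['frame'][...,::-1]
a=cv2.resize(f[165:225,340:405],None,fx=6,fy=6,interpolation=cv2.INTER_CUBIC)
b=cv2.resize(f[110:170,220:310],None,fx=4.5,fy=6,interpolation=cv2.INTER_CUBIC)
a=cv2.convertScaleAbs(a,alpha=2.5)
cv2.imwrite('pics/w1z.png',np.hstack([a,b])); print(a.shape,b.shape)
C=cloud(c); print(C[198,373],C[156,431],C[154,300],C[135,250])
E
```

```text
(360, 390, 3) (360, 405, 3)
[ 0.54044266 -0.16502644  0.06719327] [ 0.59700506 -0.21393674  0.04251667] [ 0.5571805  -0.08070032  0.03976301] [ 0.56178111 -0.02651378  0.04785757]
```

View pics/w1z.png

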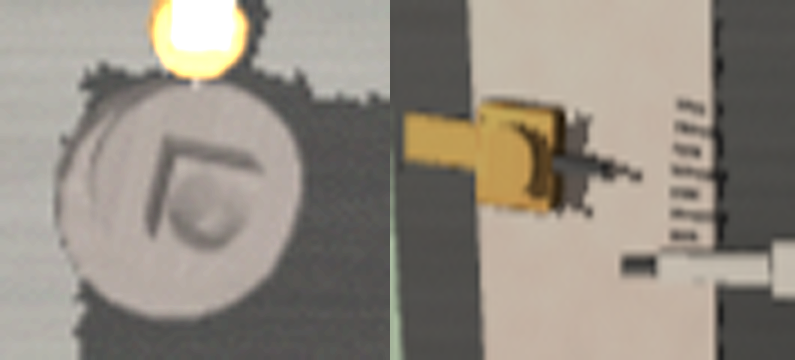

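The crop shows the square with its up/left faces visible (outer corner at zoom (165,138), edges to (262,160) and (150,235)); pointer tip at zoom (622,265); index blade from the brass clamp to about (615,169), with its shadow beyond.

```bash
python3 - <<'E'
from h import *
c=dict(np.load('pics/wrist.npz')); t=dict(np.load('pics/top.npz'))
A=lambda x,y:(340+x/6-.4,165+y/6-.4)
B=lambda x,y:(220+(x-390)/4.5-.4,110+y/6-.4)
fl=onz(c,*A(180,200),.046); print('flange',fl)
k,e1,e2=[onz(c,*A(*p),.046) for p in((165,138),(262,160),(150,235))]
for e in(e1,e2): d=e-k; print('edge yaw',np.degrees(np.arctan2(d[1],d[0])),np.linalg.norm(d))
print('top',onz(c,*A(207,202),.070))
pv=onz(c,431,156,.044); print('pivot',pv)
d=(pv-fl)[:2]; print(np.linalg.norm(d),np.hypot(43,60)); yaw=np.arctan2(d[1],d[0])-np.arctan2(-60,43); print('tester yaw',np.degrees(yaw))
co=[onz(c,*p,.02) for p in((219,91),(447,91),(441,229),(229,229))]
print(np.array(co).round(4)); 
d=co[0]-co[1]; print('yaw by edge',np.degrees(np.arctan2(-d[0],d[1])),np.linalg.norm(d))
R=np.array([[np.cos(yaw),-np.sin(yaw)],[np.sin(yaw),np.cos(yaw)]])
for n,p in(('ptr',(620,265)),('blade0',(555,160)),('blade1',(617,169)),('blade2',(640,176))):
    P=onz(c,*B(*p),.039); v=(P-pv)[:2]; print(n,P.round(4),np.linalg.norm(v).round(4),np.degrees(np.arctan2(v[1],v[0])).round(2),'in tester',(R.T@(P-fl)[:2]).round(4))
# tops in the tray from depth, this view
E
```

```text
flange [ 0.53485919 -0.1664869   0.046     ]
edge yaw -85.6556159857265 0.018095448289530663
edge yaw -169.11424724905066 0.018280471432361885
top [ 0.54111377 -0.1655179   0.07      ]
pivot [ 0.59705516 -0.21339886  0.044     ]
0.0779042329897153 73.81734213584231
tester yaw 17.346288944642964
[[ 0.5931  0.0216  0.02  ]
 [ 0.6661 -0.2117  0.02  ]
 [ 0.5183 -0.2674  0.02  ]
 [ 0.4422 -0.0239  0.02  ]]
yaw by edge 17.365507718689507 0.24442756550710756
ptr [ 0.548  -0.0507  0.039 ] 0.1699 106.79 in tester [0.047  0.1066]
blade0 [ 0.5612 -0.0315  0.039 ] 0.1854 101.14 in tester [0.0654 0.121 ]
blade1 [ 0.5641 -0.0457  0.039 ] 0.1709 101.13 in tester [0.0639 0.1066]
blade2 [ 0.5645 -0.0512  0.039 ] 0.1655 101.35 in tester [0.0627 0.1012]
```

Request:
arm_command(increments=[{"dp":[-0.4,0.24,0.46],"turn":[0,0,0]},{"dp":[-0.4,0.24,0.46],"turn":[0,0,0]},{"dp":[-0.4,0.24,0.46],"turn":[0,0,0]},{"dp":[0,0,0],"turn":[0,0,0]},{"dp":[0,0,0],"turn":[0,0,0]},{"dp":[0,0,0],"turn":[0,0,0]}])

```text
t: 2.4
position: [0.4683, -0.1895, 0.3021]
tcp_rot: [[0.954, 0.298, 0.002], [0.298, -0.954, -0.001], [0.001, 0.001, -1.0]]
contact_force: [0.1, 0.0, -0.1]
width: 0.0952
finger_force: 0.0
```

```bash
python3 - <<'E'
from h import *
s=sense(); print(s['t'],s['position'])
c=grab('wrist'); np.savez('pics/wA.npz',**c); f=c['frame'][...,::-1]
u,v=pix(c,(.539,-.167,.06)); print(u,v); u=int(u);v=int(v)
a=cv2.resize(f[v-40:v+40,u-40:u+40],None,fx=6,fy=6,interpolation=cv2.INTER_CUBIC)
a=cv2.convertScaleAbs(a,alpha=2)
b=f[:, :300]; b=cv2.resize(b,(300,400)); b=cv2.copyMakeBorder(b,0,80,0,0,cv2.BORDER_CONSTANT)
cv2.imwrite('pics/w2z.png',np.hstack([a,b])); print(u-40,v-40)
E
```

```text
2.4 [ 0.46834833 -0.18946207  0.30213375]
320.0743420489925 109.97112572916541
280 69
```

View pics/w2z.png

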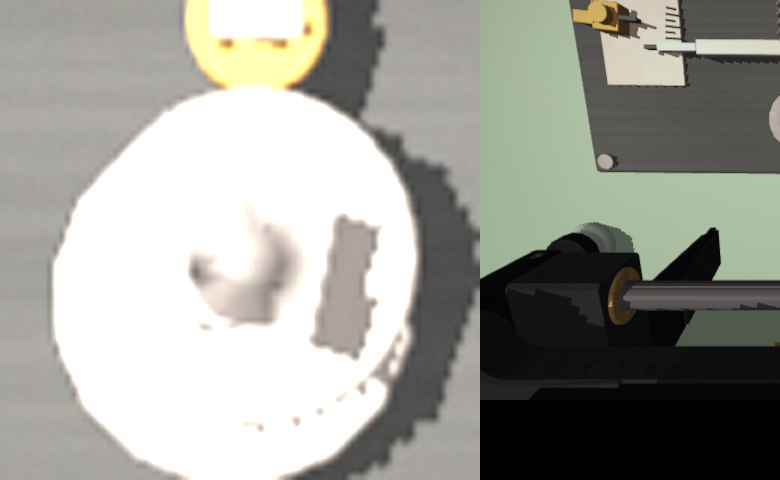

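The crop is saturated; the cone is at crop (240,265) and the square's shadow at (348,285). I'll stretch the contrast and look again.

```bash
python3 - <<'E'
from h import *
c=dict(np.load('pics/wA.npz')); f=c['frame'][69:149,280:360,::-1]
g=cv2.cvtColor(f,cv2.COLOR_BGR2GRAY); print(np.percentile(g[20:,15:70],[5,50,95]))
g=cv2.resize(g,None,fx=7,fy=7,interpolation=cv2.INTER_CUBIC).astype(float)
a=np.clip((g-110)*1.75,0,255); b=0
cv2.imwrite('pics/w3z.png',a.astype(np.uint8))
E
```

```text
[ 45. 165. 172.]
```

View pics/w3z.png

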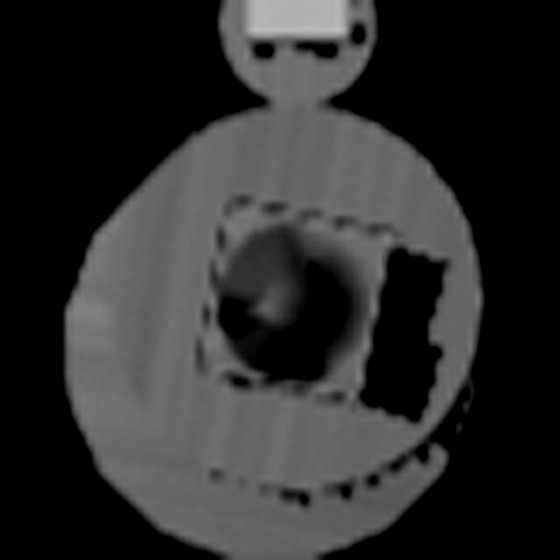

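The stretched crop shows the square plainly: corners (232,203), (397,235), (365,400), (203,372) at 7x, centre (299,302).

```bash
python3 - <<'E'
from h import *
c=dict(np.load('pics/wA.npz'))
P=np.array([onz(c,280+x/7-.43,69+y/7-.43,.0605) for x,y in((232,203),(397,235),(365,400),(203,372))])
print('centre',P.mean(0))
for i in range(4):
    d=P[(i+1)%4]-P[i]; print(np.degrees(np.arctan2(d[1],d[0]))%90,np.linalg.norm(d))
m=280+299/7-.43,69+302/7-.43
t=dict(np.load('pics/top.npz')); print(pix(t,(*P.mean(0)[:2],.06)))
# key in top depth: wing top
C=cloud(t)[175:240,220:295].reshape(-1,3); k=C[(C[:,2]>.06)&(C[:,2]<.1)]
k=k[np.hypot(k[:,0]-.56,k[:,1]-.28)<.05]; print(len(k),k.mean(0),np.median(k[:,2])); r=cv2.minAreaRect((k[:,:2]*1000).astype(np.float32)); print(r)
E
```

```text
centre [ 0.53826677 -0.16878906  0.0605    ]
6.842366615919914 0.015746436174068207
6.516372869831827 0.015414097097398745
7.773852850362275 0.015701181909534928
6.6947445438723445 0.015669150359246677
[391.74553945 208.9936592 ]
73 [0.55617908 0.28599236 0.08194686] 0.08379267391031764
((556.95751953125, 286.6463623046875), (42.85546875, 11.246237754821777), 3.9498202800750732)
```

```bash
cat >> h.py <<'E'
import json
from scipy.spatial.transform import Rotation as Ro
def Ryaw(deg):  # tool pointing straight down, tool x at world yaw deg
    a=np.radians(deg); return np.array([[np.cos(a),np.sin(a),0],[np.sin(a),-np.cos(a),0],[0,0,-1]])
def plan(P,yaw,n,sign=None):
    s=sense(); p0=s['position']; R0=s['tcp_rot']; y0=np.degrees(np.arctan2(R0[1,0],R0[0,0]))
    d=(yaw-y0+180)%360-180
    if sign and d*sign<0: d+=360*sign
    rows=[]
    for k in range(n):
        R=Ryaw(y0+d*k/n); dp=R.T@((np.asarray(P)-p0)/n)/.075
        rows.append({"dp":[round(float(x),3) for x in dp],"turn":[0,0,round(-d/n/360,4)]})
    print('dyaw',d,'tilt',np.degrees(np.arccos(-R0[2,2])).round(2)); print(json.dumps(rows))
E
python3 - <<'E'
from h import *
plan((.557,.287,.35),184,20,1)
E
```

```text
dyaw 166.59427456122688 tilt 0.12
[{"dp": [0.151, -0.285, -0.032], "turn": [0, 0, -0.0231]}, {"dp": [0.191, -0.26, -0.032], "turn": [0, 0, -0.0231]}, {"dp": [0.227, -0.23, -0.032], "turn": [0, 0, -0.0231]}, {"dp": [0.258, -0.195, -0.032], "turn": [0, 0, -0.0231]}, {"dp": [0.283, -0.155, -0.032], "turn": [0, 0, -0.0231]}, {"dp": [0.303, -0.113, -0.032], "turn": [0, 0, -0.0231]}, {"dp": [0.316, -0.068, -0.032], "turn": [0, 0, -0.0231]}, {"dp": [0.322, -0.021, -0.032], "turn": [0, 0, -0.0231]}, {"dp": [0.322, 0.026, -0.032], "turn": [0, 0, -0.0231]}, {"dp": [0.315, 0.072, -0.032], "turn": [0, 0, -0.0231]}, {"dp": [0.301, 0.117, -0.032], "turn": [0, 0, -0.0231]}, {"dp": [0.281, 0.159, -0.032], "turn": [0, 0, -0.0231]}, {"dp": [0.255, 0.198, -0.032], "turn": [0, 0, -0.0231]}, {"dp": [0.223, 0.233, -0.032], "turn": [0, 0, -0.0231]}, {"dp": [0.187, 0.263, -0.032], "turn": [0, 0, -0.0231]}, {"dp": [0.147, 0.287, -0.032], "turn": [0, 0, -0.0231]}, {"dp": [0.104, 0.306, -0.032], "turn": [0, 0, -0.0231]}, {"dp": [0.059, 0.317, -0.032], "turn": [0, 0, -0.0231]}, {"dp": [0.012, 0.323, -0.032], "turn": [0, 0, -0.0231]}, {"dp": [-0.035, 0.321, -0.032], "turn": [0, 0, -0.0231]}]
```

Request:
arm_command(increments=[{"dp":[0.15,-0.285,-0.03],"turn":[0,0,-0.0231]},{"dp":[0.19,-0.26,-0.03],"turn":[0,0,-0.0231]},{"dp":[0.227,-0.23,-0.03],"turn":[0,0,-0.0231]},{"dp":[0.258,-0.195,-0.03],"turn":[0,0,-0.0231]},{"dp":[0.283,-0.155,-0.03],"turn":[0,0,-0.0231]},{"dp":[0.303,-0.113,-0.03],"turn":[0,0,-0.0231]},{"dp":[0.316,-0.068,-0.03],"turn":[0,0,-0.0231]},{"dp":[0.322,-0.021,-0.03],"turn":[0,0,-0.0231]},{"dp":[0.322,0.026,-0.03],"turn":[0,0,-0.0231]},{"dp":[0.315,0.072,-0.03],"turn":[0,0,-0.0231]}], grip=0.5)

```text
t: 3.45
position: [0.5127, 0.0507, 0.3249]
tcp_rot: [[-0.19, 0.982, 0.002], [0.982, 0.19, -0.0], [-0.001, 0.002, -1.0]]
contact_force: [0.2, -0.1, 0.1]
width: 0.0474
finger_force: 0.0
```

Request:
arm_command(increments=[{"dp":[0.3,0.117,-0.03],"turn":[0,0,-0.0231]},{"dp":[0.28,0.16,-0.03],"turn":[0,0,-0.0231]},{"dp":[0.255,0.198,-0.03],"turn":[0,0,-0.0231]},{"dp":[0.223,0.233,-0.03],"turn":[0,0,-0.0231]},{"dp":[0.187,0.263,-0.03],"turn":[0,0,-0.0231]},{"dp":[0.147,0.287,-0.03],"turn":[0,0,-0.0231]},{"dp":[0.104,0.306,-0.03],"turn":[0,0,-0.0231]},{"dp":[0.06,0.317,-0.03],"turn":[0,0,-0.0231]},{"dp":[0.012,0.323,-0.03],"turn":[0,0,-0.0231]},{"dp":[-0.035,0.32,-0.03],"turn":[0,0,-0.0231]}])

```text
t: 4.45
position: [0.5572, 0.2886, 0.3475]
tcp_rot: [[-0.997, -0.072, 0.002], [-0.072, 0.997, 0.001], [-0.002, 0.0, -1.0]]
contact_force: [0.3, -1.0, 0.4]
width: 0.0476
finger_force: 0.0
```

Request:
arm_command(increments=[{"dp":[0,0,0],"turn":[0,0,0]},{"dp":[0,0,0],"turn":[0,0,0]}])

```text
t: 4.65
position: [0.557, 0.2874, 0.3467]
tcp_rot: [[-0.998, -0.064, 0.001], [-0.064, 0.998, 0.0], [-0.001, 0.0, -1.0]]
contact_force: [-0.6, -0.5, -0.1]
width: 0.0477
finger_force: 0.0
```

```bash
python3 - <<'E'
from h import *
s=sense(); print(s['t'],s['position'],s['q'])
c=grab('wrist'); np.savez('pics/wK.npz',**c); f=c['frame'][...,::-1]
C=cloud(c); m=((C[...,2]>.06)&(C[...,2]<.1)&(np.hypot(C[...,0]-.557,C[...,1]-.287)<.045)).astype(np.uint8)
k=C[m>0]; print(len(k),k.mean(0)); k=k[k[:,2]>.079]; print(cv2.minAreaRect((k[:,:2]*1000).astype(np.float32)), np.median(k[:,2]))
print(pix(c,(.557,.287,.084)))
cv2.imwrite('pics/w4.png',f)
E
```

```text
4.65 [0.55698414 0.28736625 0.34673037] [ 2.12564717e+01  3.16873199e+01  9.26697386e+01 -1.27698895e-02
  5.55973380e+01 -7.24339392e+01]
873 [0.55330935 0.2844004  0.08248031]
((555.994873046875, 284.5207214355469), (44.14556884765625, 11.296875), 3.722698926925659) 0.08370166747473723
[323.99756963 209.32840941]
```

View pics/w4.png

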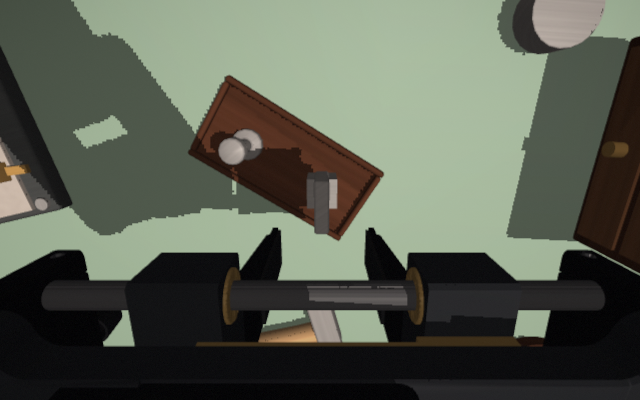

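The wrist view shows the key's wing centred at (321,205) between the fingers, drift knob at (232,150) clear to the left. The key is at (0.556, 0.2847), yaw 3.7°, top at 83.7 mm (84 expected).

Request:
arm_command(increments=[{"dp":[0.013,-0.035,0.4],"turn":[0,0,0]},{"dp":[0,0,0.5],"turn":[0,0,0]},{"dp":[0,0,0.4],"turn":[0,0,0]},{"dp":[0,0,0.163],"turn":[0,0,0]},{"dp":[0,0,0],"turn":[0,0,0]},{"dp":[0,0,0],"turn":[0,0,0]}])

```text
t: 5.3
position: [0.5571, 0.2838, 0.2377]
tcp_rot: [[-0.998, -0.064, 0.001], [-0.064, 0.998, 0.0], [-0.001, 0.0, -1.0]]
contact_force: [0.1, -0.6, -0.5]
width: 0.0473
finger_force: 0.0
```

Request:
arm_command(increments=[{"dp":[0,0,0],"turn":[0,0,0]},{"dp":[0,0,0],"turn":[0,0,0]},{"dp":[0,0,0],"turn":[0,0,0]},{"dp":[0,0,0],"turn":[0,0,0]},{"dp":[0,0,0],"turn":[0,0,0]},{"dp":[0,0,0],"turn":[0,0,0]}], grip=0, grip_force=45)

```text
t: 5.9
position: [0.5567, 0.284, 0.2366]
tcp_rot: [[-0.998, -0.065, 0.0], [-0.065, 0.998, 0.0], [-0.0, 0.0, -1.0]]
contact_force: [0.1, 0.5, 3.1]
width: 0.0116
finger_force: 45.0
```

Request:
arm_command(increments=[{"dp":[0,0,-0.2],"turn":[0,0,0]},{"dp":[0,0,-0.4],"turn":[0,0,0]},{"dp":[0,0,-0.5],"turn":[0,0,0]},{"dp":[0,0,-0.3],"turn":[0,0,0]},{"dp":[0,0,0],"turn":[0,0,0]}])

```text
t: 6.4
position: [0.5568, 0.284, 0.3454]
tcp_rot: [[-0.998, -0.065, 0.005], [-0.065, 0.998, 0.002], [-0.006, 0.002, -1.0]]
contact_force: [1.5, -0.0, -1.5]
width: 0.0118
finger_force: 45.0
```

```bash
python3 - <<'E'
from h import *
s=sense(); print(s['t'],s['position'],s['width'],s['finger_force'],s['contact_force'])
plan((.5383,-.1688,.341),187,12)
E
```

```text
6.4 [0.55681192 0.28403662 0.34537546] 0.011817126068219453 44.99938666820526 [ 1.51734452 -0.02153858 -1.46196077]
dyaw 3.268023363209636 tilt 0.33
[{"dp": [0.053, -0.501, 0.005], "turn": [0, 0, -0.0008]}, {"dp": [0.056, -0.5, 0.005], "turn": [0, 0, -0.0008]}, {"dp": [0.058, -0.5, 0.005], "turn": [0, 0, -0.0008]}, {"dp": [0.06, -0.5, 0.005], "turn": [0, 0, -0.0008]}, {"dp": [0.063, -0.5, 0.005], "turn": [0, 0, -0.0008]}, {"dp": [0.065, -0.499, 0.005], "turn": [0, 0, -0.0008]}, {"dp": [0.068, -0.499, 0.005], "turn": [0, 0, -0.0008]}, {"dp": [0.07, -0.499, 0.005], "turn": [0, 0, -0.0008]}, {"dp": [0.072, -0.498, 0.005], "turn": [0, 0, -0.0008]}, {"dp": [0.075, -0.498, 0.005], "turn": [0, 0, -0.0008]}, {"dp": [0.077, -0.498, 0.005], "turn": [0, 0, -0.0008]}, {"dp": [0.079, -0.497, 0.005], "turn": [0, 0, -0.0008]}]
```

Request:
arm_command(increments=[{"dp":[0.03,-0.3,0.005],"turn":[0,0,-0.0008]},{"dp":[0.056,-0.5,0.005],"turn":[0,0,-0.0008]},{"dp":[0.058,-0.5,0.005],"turn":[0,0,-0.0008]},{"dp":[0.06,-0.5,0.005],"turn":[0,0,-0.0008]},{"dp":[0.063,-0.5,0.005],"turn":[0,0,-0.0008]},{"dp":[0.065,-0.5,0.005],"turn":[0,0,-0.0008]},{"dp":[0.068,-0.5,0.005],"turn":[0,0,-0.0008]},{"dp":[0.07,-0.5,0.005],"turn":[0,0,-0.0008]},{"dp":[0.072,-0.5,0.005],"turn":[0,0,-0.0008]},{"dp":[0.075,-0.5,0.005],"turn":[0,0,-0.0008]}])

```text
t: 7.4
position: [0.5419, -0.0803, 0.3369]
tcp_rot: [[-0.993, -0.115, -0.002], [-0.115, 0.993, 0.0], [0.001, 0.001, -1.0]]
contact_force: [0.6, -0.6, -2.6]
width: 0.0118
finger_force: 45.0
```

Request:
arm_command(increments=[{"dp":[0.077,-0.5,0.005],"turn":[0,0,-0.0008]},{"dp":[0.08,-0.5,0.005],"turn":[0,0,-0.0008]},{"dp":[0.03,-0.2,0],"turn":[0,0,0]},{"dp":[0,0,0],"turn":[0,0,0]},{"dp":[0,0,0],"turn":[0,0,0]},{"dp":[0,0,0],"turn":[0,0,0]}])

```text
t: 8.0
position: [0.5392, -0.1686, 0.3367]
tcp_rot: [[-0.992, -0.126, -0.001], [-0.126, 0.992, 0.0], [0.001, 0.0, -1.0]]
contact_force: [0.3, 0.6, -2.5]
width: 0.0117
finger_force: 45.0
```

```bash
python3 - <<'E'
from h import *
s=sense(); print(s['t'],s['position'],s['q'],s['contact_force'],s['torque']); R=s['tcp_rot']; print(np.degrees(np.arctan2(R[1,0],R[0,0])))
c=grab('wrist'); np.savez('pics/wB.npz',**c); f=c['frame'][...,::-1]
p=s['position']; print('foot',pix(c,p+R@[0,0,.231]),'arbor top',pix(c,(.5383,-.1688,.07)),pix(c,(.5383,-.1688,.046)))
for x in(-.014,.014):
  for y in(-.014,.014): print(pix(c,p+R@[x,y,.231]).round(1))
a=cv2.resize(f[140:260,250:390],None,fx=5,fy=5,interpolation=cv2.INTER_CUBIC); cv2.imwrite('pics/w5.png',a)
E
```

```text
8.0 [ 0.53923841 -0.16859864  0.33674709] [-2.40613081e+01  2.78306446e+01  1.02151476e+02  5.43864885e-03
  5.00615147e+01 -1.21309162e+02] [ 0.27333694  0.63668921 -2.54308033] [ 0.12519178 -0.15299155  0.07620088]
-172.75563060716973
foot [324.64259241 223.46432281] arbor top [324.1565868 207.2442459] [324.040718   199.17807244]
[304.7 242.2]
[344.5 242.2]
[304.1 204.1]
[345.2 204.1]
```

View pics/w5.png

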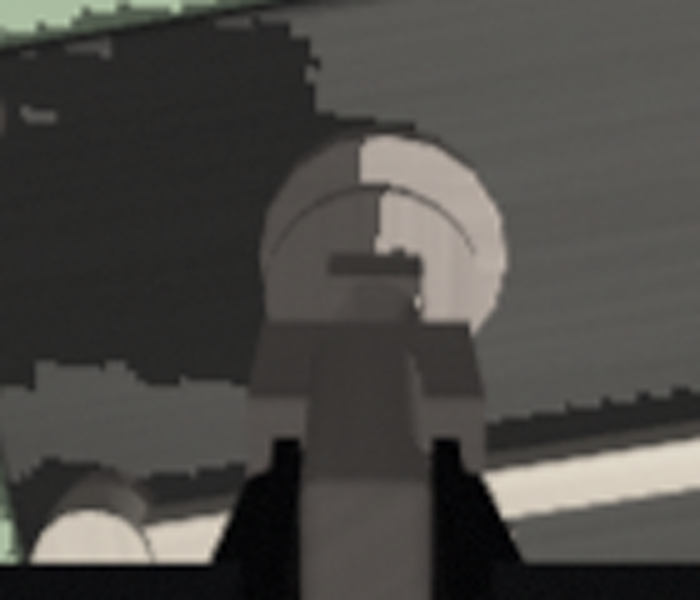

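The crop shows the key's foot (front edge cols 302–344, row 204) with its sides parallel to the arbor square behind it (near base edge cols 316–334, row 191), so the angle is right and the offset about 1 mm.

Request:
arm_command(increments=[{"dp":[0.012,0.01,0.15],"turn":[0,0,0]},{"dp":[0,0,0.18],"turn":[0,0,0]},{"dp":[0,0,0.08],"turn":[0,0,0]},{"dp":[0,0,0],"turn":[0,0,0]},{"dp":[0,0,0],"turn":[0,0,0]}])

```text
t: 8.55
position: [0.5384, -0.169, 0.3063]
tcp_rot: [[-0.992, -0.125, -0.0], [-0.125, 0.992, -0.0], [0.0, -0.0, -1.0]]
contact_force: [0.1, 0.1, -0.7]
width: 0.0117
finger_force: 45.0
```

Request:
arm_command(increments=[{"dp":[0,0,0.025],"turn":[0,0,0]},{"dp":[0,0,0.025],"turn":[0,0,0]},{"dp":[0,0,0.025],"turn":[0,0,0]},{"dp":[0,0,0],"turn":[0,0,0]}])

```text
t: 8.95
position: [0.5382, -0.1692, 0.3005]
tcp_rot: [[-0.992, -0.125, -0.0], [-0.125, 0.992, -0.0], [0.0, 0.0, -1.0]]
contact_force: [-0.8, -0.4, -1.9]
width: 0.0118
finger_force: 45.0
```

Request:
arm_command(increments=[{"dp":[0,0,0.025],"turn":[0,0,0]},{"dp":[0,0,0.025],"turn":[0,0,0]},{"dp":[0,0,0],"turn":[0,0,0]}])

```text
t: 9.25
position: [0.5382, -0.1692, 0.2966]
tcp_rot: [[-0.992, -0.125, -0.0], [-0.125, 0.992, 0.0], [0.0, 0.0, -1.0]]
contact_force: [-0.7, 0.7, -1.9]
width: 0.0117
finger_force: 45.0
```

Request:
arm_command(increments=[{"dp":[0,0,0.02],"turn":[0,0,0]},{"dp":[0,0,0.02],"turn":[0,0,0]},{"dp":[0,0,0],"turn":[0,0,0]}])

```text
t: 9.55
position: [0.5382, -0.1692, 0.2937]
tcp_rot: [[-0.992, -0.125, -0.0], [-0.125, 0.992, 0.0], [0.0, 0.0, -1.0]]
contact_force: [-0.1, 0.1, -1.9]
width: 0.012
finger_force: 45.0
```

Request:
arm_command(increments=[{"dp":[0,0,0.013],"turn":[0,0,0]},{"dp":[0,0,0.013],"turn":[0,0,0]},{"dp":[0,0,0],"turn":[0,0,0]}])

```text
t: 9.85
position: [0.5383, -0.1692, 0.2922]
tcp_rot: [[-0.992, -0.125, 0.0], [-0.125, 0.992, -0.0], [-0.0, -0.0, -1.0]]
contact_force: [-0.8, 0.8, 3.3]
width: 0.0115
finger_force: 45.0
```

Request:
arm_command(increments=[{"dp":[0,0,0.013],"turn":[0,0,0]},{"dp":[0,0,0],"turn":[0,0,0]}])

```text
t: 10.05
position: [0.5383, -0.1692, 0.2918]
tcp_rot: [[-0.992, -0.125, 0.001], [-0.125, 0.992, -0.0], [-0.001, -0.001, -1.0]]
contact_force: [-2.0, 2.3, 10.7]
width: 0.0121
finger_force: 45.0
```

Request:
arm_command(increments=[{"dp":[0,0,-0.009],"turn":[0,0,0]},{"dp":[0.005,0.01,0],"turn":[0,0,0]},{"dp":[0,0,0],"turn":[0,0,0]}])

```text
t: 10.35
position: [0.5378, -0.1685, 0.2917]
tcp_rot: [[-0.992, -0.125, 0.001], [-0.125, 0.992, -0.0], [-0.001, -0.0, -1.0]]
contact_force: [0.9, 1.2, -1.1]
width: 0.0118
finger_force: 45.0
```

```bash
python3 - <<'E'
from h import *
s=sense(); print(s['t'],s['position'],s['contact_force'],s['torque'],s['joint_efforts']); R=s['tcp_rot']; print(np.degrees(np.arctan2(R[1,0],R[0,0])), s['q'])
E
```

```text
10.35 [ 0.53782405 -0.16851234  0.29174466] [ 0.87899885  1.17880865 -1.07668331] [ 0.29253625 -0.1795938   0.00870005] [-5.62489070e-01 -5.89667594e+01 -1.96642596e+01 -3.24447714e-01
 -6.73983037e-02  5.71245517e-03]
-172.81964670635688 [-2.41109991e+01  3.12386699e+01  1.04609265e+02 -6.47027119e-03
  4.41106903e+01 -1.21286701e+02]
```

Request:
arm_command(increments=[{"dp":[0,0,0.01],"turn":[0,0,0]},{"dp":[0,0,0],"turn":[0,0,0]}])

```text
t: 10.55
position: [0.5377, -0.1684, 0.2904]
tcp_rot: [[-0.992, -0.125, -0.001], [-0.125, 0.992, 0.0], [0.001, 0.0, -1.0]]
contact_force: [0.0, 1.0, -2.2]
width: 0.012
finger_force: 45.0
```

Request:
arm_command(increments=[{"dp":[0,0,0.007],"turn":[0,0,0]},{"dp":[0,0,0],"turn":[0,0,0]}])

```text
t: 10.75
position: [0.5377, -0.1684, 0.2901]
tcp_rot: [[-0.992, -0.125, -0.001], [-0.125, 0.992, 0.0], [0.001, 0.0, -1.0]]
contact_force: [-0.3, 0.8, -1.8]
width: 0.0121
finger_force: 45.0
```

Request:
arm_command(increments=[{"dp":[0,0,0.01],"turn":[0,0,0]},{"dp":[0,0,0.01],"turn":[0,0,0]},{"dp":[0,0,0],"turn":[0,0,0]}])

```text
t: 11.05
position: [0.5377, -0.1684, 0.2887]
tcp_rot: [[-0.992, -0.125, -0.0], [-0.125, 0.992, 0.0], [0.0, 0.0, -1.0]]
contact_force: [-0.6, 1.4, -2.7]
width: 0.0119
finger_force: 45.0
```

Request:
arm_command(increments=[{"dp":[0,0,0.01],"turn":[0,0,0]},{"dp":[0,0,0.01],"turn":[0,0,0]},{"dp":[0,0,0],"turn":[0,0,0]}])

```text
t: 11.35
position: [0.5377, -0.1684, 0.2872]
tcp_rot: [[-0.992, -0.125, -0.0], [-0.125, 0.992, 0.0], [0.0, 0.0, -1.0]]
contact_force: [0.2, 3.2, -2.6]
width: 0.012
finger_force: 45.0
```

Request:
arm_command(increments=[{"dp":[0,0.006,0],"turn":[0,0,0]},{"dp":[0,0,0.01],"turn":[0,0,0]},{"dp":[0,0,0.01],"turn":[0,0,0]},{"dp":[0,0,0.01],"turn":[0,0,0]},{"dp":[0,0,0],"turn":[0,0,0]}])

```text
t: 11.85
position: [0.5377, -0.1681, 0.285]
tcp_rot: [[-0.992, -0.125, -0.0], [-0.125, 0.992, -0.0], [0.0, -0.0, -1.0]]
contact_force: [0.6, 0.7, -2.2]
width: 0.0119
finger_force: 45.0
```

Request:
arm_command(increments=[{"dp":[0,0,0.01],"turn":[0,0,0]},{"dp":[0,0,0.01],"turn":[0,0,0]},{"dp":[0,0,0.01],"turn":[0,0,0]},{"dp":[0,0,0],"turn":[0,0,0]}])

```text
t: 12.25
position: [0.5377, -0.1681, 0.2828]
tcp_rot: [[-0.992, -0.125, -0.0], [-0.125, 0.992, -0.0], [0.0, -0.0, -1.0]]
contact_force: [-0.3, 1.2, -2.1]
width: 0.012
finger_force: 45.0
```

Request:
arm_command(increments=[{"dp":[0,0.002,0.012],"turn":[0,0,0]},{"dp":[0,0,0.012],"turn":[0,0,0]},{"dp":[0,0,0.012],"turn":[0,0,0]},{"dp":[0,0,0.012],"turn":[0,0,0]},{"dp":[0,0,0],"turn":[0,0,0]}])

```text
t: 12.75
position: [0.5377, -0.1679, 0.2791]
tcp_rot: [[-0.992, -0.125, -0.0], [-0.125, 0.992, -0.0], [0.0, -0.0, -1.0]]
contact_force: [0.3, -0.3, -2.1]
width: 0.0117
finger_force: 45.0
```

Request:
arm_command(increments=[{"dp":[0,0,0.01],"turn":[0,0,0]},{"dp":[0,0,0.01],"turn":[0,0,0]},{"dp":[0,0,0],"turn":[0,0,0]}])

```text
t: 13.05
position: [0.5377, -0.1679, 0.2777]
tcp_rot: [[-0.992, -0.125, -0.0], [-0.125, 0.992, -0.0], [0.0, -0.0, -1.0]]
contact_force: [0.3, 1.3, -1.5]
width: 0.0122
finger_force: 45.0
```

Request:
arm_command(increments=[{"dp":[0,0,0.01],"turn":[0,0,0]},{"dp":[0,0,0],"turn":[0,0,0]}])

```text
t: 13.25
position: [0.5377, -0.1679, 0.2769]
tcp_rot: [[-0.992, -0.125, -0.0], [-0.125, 0.992, -0.0], [0.0, -0.0, -1.0]]
contact_force: [1.0, 0.2, -1.2]
width: 0.0117
finger_force: 45.0
```

Request:
arm_command(increments=[{"dp":[0,0,0.006],"turn":[0,0,0]},{"dp":[0,0,0],"turn":[0,0,0]}])

```text
t: 13.45
position: [0.5377, -0.1679, 0.2766]
tcp_rot: [[-0.992, -0.125, 0.0], [-0.125, 0.992, -0.0], [-0.0, -0.0, -1.0]]
contact_force: [0.4, -0.2, -1.5]
width: 0.0117
finger_force: 45.0
```

Request:
arm_command(increments=[{"dp":[0,0,0.006],"turn":[0,0,0]},{"dp":[0,0,0],"turn":[0,0,0]}])

```text
t: 13.65
position: [0.5377, -0.1679, 0.2766]
tcp_rot: [[-0.992, -0.125, 0.0], [-0.125, 0.992, -0.0], [-0.0, -0.0, -1.0]]
contact_force: [-0.9, 0.4, 4.2]
width: 0.0121
finger_force: 45.0
```

Request:
arm_command(increments=[{"dp":[0,0,0.004],"turn":[0,0,0]},{"dp":[0,0,0],"turn":[0,0,0]}])

```text
t: 13.85
position: [0.5377, -0.1679, 0.2766]
tcp_rot: [[-0.992, -0.125, 0.001], [-0.125, 0.992, -0.0], [-0.001, -0.0, -1.0]]
contact_force: [-1.2, 1.1, 8.1]
width: 0.0116
finger_force: 45.0
```

Request:
arm_command(increments=[{"dp":[0,0,-0.004],"turn":[0,0,0]},{"dp":[0,0,0],"turn":[0,0,0.014]},{"dp":[0,0,0],"turn":[0,0,0.014]},{"dp":[0,0,0],"turn":[0,0,0.014]},{"dp":[0,0,0],"turn":[0,0,0]}], grip_force=55)

```text
t: 14.35
position: [0.5378, -0.1676, 0.2766]
tcp_rot: [[-0.99, 0.141, 0.001], [0.141, 0.99, 0.0], [-0.001, 0.0, -1.0]]
contact_force: [-0.5, 2.9, 5.4]
width: 0.0118
finger_force: 55.0
```

Request:
arm_command(increments=[{"dp":[0,0,0],"turn":[0,0,0.014]},{"dp":[0,0,0],"turn":[0,0,0.014]},{"dp":[0,0,0],"turn":[0,0,0.014]},{"dp":[0,0,0],"turn":[0,0,0]}])

```text
t: 14.75
position: [0.5378, -0.1674, 0.2766]
tcp_rot: [[-0.919, 0.394, 0.001], [0.394, 0.919, 0.0], [-0.0, 0.001, -1.0]]
contact_force: [-0.1, 3.3, 6.1]
width: 0.0119
finger_force: 55.0
```

```bash
python3 - <<'E'
from h import *
s=sense(); print(s['t'],s['position'],s['contact_force'],s['torque'],s['q'])
c=grab('wrist'); np.savez('pics/wW1.npz',**c); cv2.imwrite('pics/w6.png',c['frame'][...,::-1])
print('ptr',pix(c,(.548,-.0507,.039)),'idx',pix(c,(.5634,-.0427,.039)))
for n in('top','scene'):
  d=grab(n); print(n,pix(d,(.548,-.0507,.039)))
E
```

```text
14.75 [ 0.53779593 -0.16743189  0.27657245] [-0.12704695  3.30949199  6.14267986] [ 1.10860398 -0.07750179 -0.00378115] [-2.40174409e+01  3.24814732e+01  1.05305327e+02  5.73249097e-02
  4.21928874e+01 -9.08252512e+01]
ptr [488.16173087 168.19676977] idx [505.41426244 183.93181794]
top [352.67395559 206.10247933]
scene [282.12566179 214.09401861]
```

View pics/w6.png

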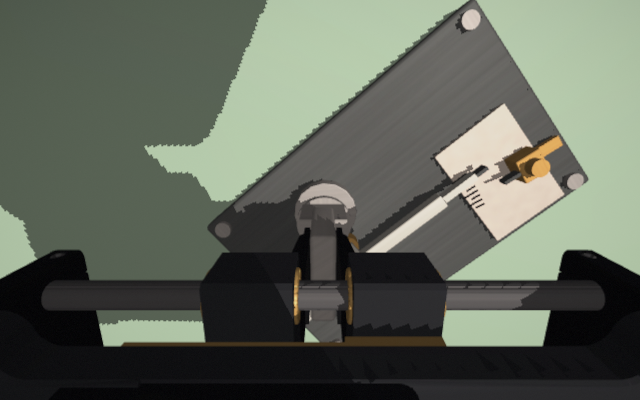

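The picture shows the pointer tip still at about (486,168), where rest is predicted (488,168), and the index blade at (503,181); both stay visible while winding. I'll read them numerically along arcs about the pivot.

```bash
cat >> h.py <<'E'
PV=np.array([.597,-.213])
def prof(c,r0,r1,a,z=.039):
    g=cv2.cvtColor(c['frame'],cv2.COLOR_RGB2GRAY).astype(np.float32)
    out=[]
    for r in np.arange(r0,r1,.001):
        P=[(PV[0]+r*np.cos(np.radians(x)),PV[1]+r*np.sin(np.radians(x)),z) for x in a]
        q=np.array([pix(c,p) for p in P],np.float32)
        out.append(cv2.remap(g,q[:,0],q[:,1],cv2.INTER_LINEAR).ravel())
    return np.array(out)
def look(save=None):
    c=camera('wrist'); 
    if save: np.savez('pics/%s.npz'%save,**c)
    show(c); s=sense(); R=s['tcp_rot']; print(s['t'],s['position'].round(4),'F',s['contact_force'].round(1),'T',s['torque'].round(2),'yaw',np.degrees(np.arctan2(R[1,0],R[0,0])).round(1),'j6',s['q'][5])
def show(c):
    a=np.arange(93,114,.5)
    print('ang  ',*['%3d'%x for x in a[::2]])
    for r in(.150,.156,.160,.163,.165,.167,.169,.171,.173,.175,.177,.179,.181,.184): print('%.3f'%r,''.join('%4d'%x for x in prof(c,r,r+.0005,a)[0]))
E
python3 - <<'E'
from h import *
for n in('wW1',): c=dict(np.load('pics/%s.npz'%n)); show(c)
E
```

```text
ang    93  94  95  96  97  98  99 100 101 102 103 104 105 106 107 108 109 110 111 112 113
0.150  116 147 177 205 214 214 216 216 216 216 216 216 216 156 124 215 154 139 212 104 195 198  80 199 168 125 213 221 221 221 150  70  68  41 100 106 131 209 221 221 219 219
0.156  216 216 216 215 215 216 216 216 216 216 216 216 216 210 214 214 208 215 214 201 213 205 173 218 181 168 220 222 223 222 156  70  65  87 108 191 221 220 220 221 220 220
0.160  215 215 215 215 215 214 214 213 212 214 215 216 217 216 215 213 213 214 216 216 217 218 217 216 217 217 219 221 216 206 124  63 179 107 108 147 220 220 220 220 220 220
0.163  213 215 215 215 215 214 214 214 214 215 216 218 218 218 216 215 216 216 217 218 218 218 189 116 218 218 218 182  91  58  28  49 208 221 212 220 219 219 219 220 221 221
0.165  213 215 216 215 215 215 214 214 215 216 217 217 217 217 217 216 217 218 218 218 217 218 166 128 215 219 217 191  91  55  29  77 216 220 220 219 218 219 220 220 220 220
0.167  212 214 216 215 215 215 215 215 214 214 216 216 216 217 216 216 216 216 216 216 216 212 111 176 218 218 218 186  91  61  28  88 
[... 739 characters left out ...]

0.177  211 213 215 215 214 212 212 213 214 216 216 217 218 218 217 217 176  89  39  28  53 105 105 104 105 105 106 117 217 218 217 217 218 219 219 220 219 219 219 220 220 221
0.179  211 213 215 215 214 213 213 213 214 215 216 217 218 219 218 218 174  88  36  28  64 104 104 104 105 105 105 167 217 218 218 219 219 220 220 220 219 220 220 220 220 220
0.181  213 215 215 215 214 213 213 213 213 215 216 217 218 219 218 197 101  88  35  28  36  50  52  53  48  51  61 108 192 219 219 218 219 220 220 220 220 220 220 220 220 220
0.184  214 214 215 214 212 214 214 214 215 216 217 217 213 160  50  48  69  89  40  42  49  48  49  50  53  55  60 123 220 221 220 219 218 219 219 220 220 221 222 221 221 221
```

```bash
cat >> h.py <<'E'
def meas(c):
    a=np.arange(96,112,.05); res={}
    for n,rs in(('ptr',(.164,.165,.166,.167,.168)),('idx',(.1745,.1755,.1765,.1775,.1785))):
        E=[]
        for r in rs:
            p=prof(c,r,r+.0005,a)[0]; m=p<97; i=np.where(m)[0]
            if len(i): E.append((a[i[0]],a[i[-1]],m.sum()*.05))
        res[n]=np.median(E,0) if E else None
    print(res)
    d=res['ptr'][:2]-res['idx'][:2]; print('short of index, mm (edges):',np.radians(d)*170)
E
python3 - <<'E'
from h import *
meas(dict(np.load('pics/wW1.npz')))
E
```

```text
{'ptr': array([106.9 , 108.55,   1.7 ]), 'idx': array([101.3 , 103.25,   1.95])}
short of index, mm (edges): [16.61553448 15.72541656]
```

Request:
arm_command(increments=[{"dp":[0.002,0.004,0],"turn":[0,0,0.014]},{"dp":[0,0,0],"turn":[0,0,0.014]},{"dp":[0,0,0],"turn":[0,0,0.014]},{"dp":[0,0,0],"turn":[0,0,0.014]},{"dp":[0,0,0],"turn":[0,0,0]}])

```text
t: 15.4
position: [0.538, -0.1671, 0.2766]
tcp_rot: [[-0.727, 0.687, 0.002], [0.687, 0.727, 0.0], [-0.001, 0.001, -1.0]]
contact_force: [1.8, 5.3, 4.1]
width: 0.0117
finger_force: 55.0
```

```bash
python3 - <<'E'
from h import *
look('wW2'); meas(dict(np.load('pics/wW2.npz')))
E
```

```text
ang    93  94  95  96  97  98  99 100 101 102 103 104 105 106 107 108 109 110 111 112 113
0.150   59  60  56  66 110 137 163 190 197 201 203 204 190 155 204 143 128 205 176 193 192  77 187 196 195 204 170 208 211 211 143  61  57  94 102 120 192 208 208 206 207 206
0.156  204 204 204 204 204 203 204 204 204 204 204 203 153 125 204 130 167 194  79 181 179  78 206 156 127 206 144 212 213 211 126  61  57  99 161 209 208 207 207 208 207 207
0.160  203 202 202 202 202 202 202 201 202 203 204 205 204 203 202 201 202 203 204 205 205 206 205 205 206 207 209 212 209 199 104 133 129 104 131 204 208 208 207 207 208 209
0.163  203 203 203 203 202 202 201 201 201 203 205 206 205 204 203 202 203 204 204 205 206 205 181 205 205 206 207 180  86  55  26 129 168 124 199 208 207 207 207 209 209 210
0.165  202 204 204 203 203 202 202 202 202 204 205 205 205 204 203 204 205 205 205 206 206 182 105 206 206 205 206 178  86  53  24 146 209 208 207 206 207 207 208 208 209 209
0.167  201 204 203 203 202 203 202 202 204 204 205 205 205 205 204 204 205 205 204 204 205 155 123 207 206 206 206 177  86  54  24 154 
[... 976 characters left out ...]
5 205 205 114  83  31  26  89  97  97  97  98  98 115 206 206 205 206 206 207 208 208 208 207 207 207 208 208 209
0.181  201 203 204 202 201 200 200 201 202 203 205 206 206 206 205 196 125  83  29  23  75  85  86  88  93  96 139 206 206 206 206 207 207 208 208 208 208 208 208 208 207 207
0.184  202 203 202 202 200 202 202 202 203 204 205 205 205 166  57  45  63  83  29  37  45  44  44  46  46  49  90 207 208 207 207 206 206 207 208 208 209 209 210 209 208 208
15.45 [ 0.538  -0.1671  0.2766] F [1.6 5.1 5. ] T [ 1.22 -0.48 -0.01] yaw 136.7 j6 -70.76063156336885
{'ptr': array([106.8 , 108.35,   1.6 ]), 'idx': array([101.15, 103.1 ,   2.  ])}
short of index, mm (edges): [16.76388747 15.57706357]
```

Request:
arm_command(increments=[{"dp":[0.004,0.008,0],"turn":[0,0,0.014]},{"dp":[0,0,0],"turn":[0,0,0.014]},{"dp":[0,0,0],"turn":[0,0,0.014]},{"dp":[0,0,0],"turn":[0,0,0.014]},{"dp":[0,0,0],"turn":[0,0,0]}])

```text
t: 15.95
position: [0.5383, -0.1667, 0.2766]
tcp_rot: [[-0.447, 0.895, 0.002], [0.895, 0.447, -0.0], [-0.001, 0.001, -1.0]]
contact_force: [3.1, 3.8, 4.6]
width: 0.0116
finger_force: 55.0
```

```bash
sed -i 's/    show(c); s=sense/    meas(c); s=sense/' h.py; python3 -c "
from h import *
look('wW3')"
```

```text
{'ptr': array([103.3, 106.6,   1.4]), 'idx': array([101.1, 105.5,   2.7])}
short of index, mm (edges): [6.5275314 3.2637657]
16.0 [ 0.5382 -0.1667  0.2766] F [2.2 4.  5.8] T [ 0.89 -0.67  0.02] yaw 116.7 j6 -50.68032871324003
```

```bash
python3 -c "
from h import *
show(dict(np.load('pics/wW3.npz')))"
```

```text
ang    93  94  95  96  97  98  99 100 101 102 103 104 105 106 107 108 109 110 111 112 113
0.150   80  76  39  41  42  61  86 117 138 162 175 192 183 193  98 146 195 194 193 174  71 193 194 196 202 203 202 138  56  88  77  51 180 195 197 197 197 197 197 196 196 197
0.156  194 194 194 193 193 194 194 195 194 194 194 136 124 193  97 169 183  37 193 172  93 195 121 143 204 204 204 136  60  93  76 124 198 198 198 198 198 198 197 197 197 197
0.160  191 191 191 192 192 192 192 193 193 194 194 194 193 193 192 192 194 195 195 196 196 196 196 197 203 193 193 124  79 118 196 197 198 199 199 198 197 197 198 198 198 199
0.163  193 192 192 192 191 190 190 191 193 194 194 195 194 192 192 192 194 195 195 195 195 191 195 195 176  83  54  31  92  95 156 200 199 198 198 197 197 197 198 200 200 200
0.165  193 193 192 192 191 190 190 192 194 195 195 194 194 194 193 194 194 195 195 196 184 102 191 195 170  83  49  47 198 169 195 200 199 197 196 197 197 198 200 199 200 199
0.167  193 192 192 192 192 192 192 193 193 194 194 195 194 194 194 195 195 196 195 195 156 119 196 196 172  83  50  48 199 199 198 198 
[... 739 characters left out ...]

0.177  191 190 189 189 190 192 192 193 194 194 194 193 194 195 196 137  89  81  28  43  94  92  92 143 176  94 170 197 197 197 196 196 196 198 198 198 197 198 200 199 199 199
0.179  192 192 191 189 189 190 191 193 193 194 195 195 194 195 195  96  89  82  24  47  91  91  91  92  93  98 194 196 195 196 196 197 198 198 197 197 197 198 199 199 198 198
0.181  191 192 191 189 189 189 191 192 192 194 194 194 194 194 195 192 113  82  24  46  91  91  92  92  92 144 196 196 196 196 197 198 199 198 198 197 198 198 197 198 198 197
0.184  191 192 190 190 190 190 191 192 192 194 194 195 194 132  42  42  62  82  29  35  41  40  42  42  42  84 168 198 198 197 196 197 198 198 199 199 200 200 198 198 198 199
```

Request:
arm_command(increments=[{"dp":[0.004,0.007,0],"turn":[0,0,0.014]},{"dp":[0,0,0],"turn":[0,0,0.014]},{"dp":[0,0,0],"turn":[0,0,0.014]},{"dp":[0,0,0],"turn":[0,0,0.014]},{"dp":[0,0,0],"turn":[0,0,0.014]},{"dp":[0,0,0],"turn":[0,0,0]}])

```text
t: 16.6
position: [0.5385, -0.1665, 0.2766]
tcp_rot: [[-0.025, 1.0, 0.002], [1.0, 0.025, -0.001], [-0.001, 0.002, -1.0]]
contact_force: [1.5, 1.2, 6.0]
width: 0.0117
finger_force: 55.0
```

```bash
cat >> h.py <<'E'
def meas(c):
    a=np.arange(96,112,.05); e={}
    for n,rs in(('ptr',(.164,.165,.166,.167,.168)),('idx',(.1735,.1745,.1755,.1765,.1775))):
        E=[]
        for r in rs:
            p=prof(c,r,r+.0005,a)[0]; d=np.where(p<65)[0]
            if not len(d): continue
            i=d[0]
            while p[i]<140 and i: i-=1
            E.append((a[i],a[d[0]],a[d[-1]]))
        e[n]=np.median(E,0) if E else np.full(3,np.nan); print(n,len(E),e[n].round(2))
    print('short mm:',(np.radians(e['ptr']-e['idx'])*170).round(2))
E
python3 - <<'E'
from h import *
for n in('wW2','wW3'): meas(dict(np.load('pics/%s.npz'%n)))
look('wW4')
c=dict(np.load('pics/wW4.npz')); a=np.arange(97,110,.5); print('    ',*['%3d'%x for x in a[::2]],sep='     ')
for r in(.163,.165,.167,.169,.173,.175,.177): print(r,''.join('%4d'%x for x in prof(c,r,r+.0005,a)[0]))
E
```

```text
ptr 5 [106.6  107.45 108.25]
idx 5 [101.   101.8  102.85]
short mm: [16.62 16.76 16.02]
ptr 5 [105.1  105.95 106.5 ]
idx 5 [101.  101.8 102.6]
short mm: [12.16 12.31 11.57]
ptr 5 [102.3 103.5 103.7]
idx 5 [101.  101.8 102.2]
short mm: [3.86 5.04 4.45]
16.65 [ 0.5385 -0.1665  0.2766] F [1.7 1.8 6. ] T [ 0.31 -0.45  0.05] yaw 91.5 j6 -25.441932376518032
          97      98      99     100     101     102     103     104     105     106     107     108     109
0.163  193 193 192 191 190 190 191 192 194 194 194 175  84  64  89 139 196 196 196 197 197 198 198 197 196 195
0.165  193 193 193 192 191 192 193 193 194 195 195  92  85  53 177 195 194 195 196 198 198 198 197 197 195 195
0.167  193 193 193 193 193 193 194 194 194 194 190  92  84  63 163 193 194 195 196 196 197 197 197 195 195 195
0.169  192 193 193 193 192 193 193 193 194 193 180  91  87  94 196 196 195 196 196 196 197 196 195 194 193 194
0.173  191 192 192 193 194 193 192 193 165  30  28  92 114 195 196 196 196 196 198 197 197 195 194 194 194 195
0.175  192 192 192 193 194 194 194 194 152  85  23  93 156 195 196 197 191 196 197 197 196 195 195 195 196 195
0.177  192 192 193 193 194 194  93 111 112  84  37  92  92 119 164 152 116 195 196 195 195 195 196 195 195 196
```

Request:
arm_command(increments=[{"dp":[0.002,0.002,0],"turn":[0,0,0.011]},{"dp":[0,0,0],"turn":[0,0,0.011]},{"dp":[0,0,0],"turn":[0,0,0.011]},{"dp":[0,0,0],"turn":[0,0,0]},{"dp":[0,0,0],"turn":[0,0,0]}])

```text
t: 17.15
position: [0.5386, -0.1665, 0.2766]
tcp_rot: [[0.178, 0.984, 0.002], [0.984, -0.178, -0.001], [-0.001, 0.002, -1.0]]
contact_force: [1.9, 1.0, 5.8]
width: 0.0118
finger_force: 55.0
```

```bash
python3 - <<'E'
from h import *
look('wW5')
c=dict(np.load('pics/wW5.npz')); a=np.arange(99,106,.25); print('    ',*['%3d'%x for x in a[::4]],sep=' '*13)
for r in(.163,.164,.165,.166,.167,.168,.169,.171,.173,.174,.175,.176): print(r,''.join('%4d'%x for x in prof(c,r,r+.0005,a)[0]))
E
```

```text
ptr 2 [101.52 102.37 102.45]
idx 5 [101.   101.8  102.05]
short mm: [1.56 1.71 1.19]
17.2 [ 0.5386 -0.1665  0.2766] F [2.9 1.3 5.7] T [ 0.2  -0.41  0.01] yaw 79.7 j6 -13.600492539679198
                  99             100             101             102             103             104             105
0.163  192 193 193 193 193 194 195 196 195 190 151  96  85  78  55 124 194 194 195 196 196 196 196 196 196 196 196 196
0.164  193 193 193 194 194 194 195 195 195 193 158  91  86  75  78 153 194 194 194 195 195 195 196 196 196 196 196 197
0.165  193 193 194 195 195 195 195 195 195 190 148  90  86  77  62 142 195 195 195 195 195 195 195 196 195 196 196 197
0.166  194 195 194 195 195 195 195 195 195 191 151  92  86  75  82 172 195 195 195 195 195 195 196 195 195 195 196 196
0.167  194 194 195 195 196 195 195 195 195 192 157  86  85  79  94 164 196 196 196 195 195 195 195 195 195 195 196 196
0.168  194 195 194 194 194 195 195 195 194 191 150  91  86  78 100 186 196 196 195 195 195 195 195 195 195 195 196 196
0.169  194 194 194 194 195 194 194 194 194 194 166  96  87  94 141 188 195 195 196 195 195 195 195 196 195 195 195 196
0.171  194 194 194 193 193 193 194 194 194 193 185 127  93  93  93 123 188 196 197 197 197 197 197 197 198 197 197 197
0.173  194 194 194 194 194 194 194 191 150  64  23  25  46  91 101 156 197 197 196 197 197 197 197 197 197 197 197 197
0.174  195 194 194 194 194 194 194 190 142  77  78  62  59  87 119 196 196 196 197 197 197 196 197 197 197 197 197 197
0.175  195 195 195 195 195 195 195 191 148  92  86  73  51  88 111 179 196 196 196 196 197 190 178 192 197 197 197 197
0.176  195 195 187 175 187 182 191 193 148  86  85  65  58  92  94 137 168 186 191 192 195 170 104 125 187 196 197 196
```

Request:
arm_command(increments=[{"dp":[0.001,0.002,0],"turn":[0,0,0.007]},{"dp":[0,0,0],"turn":[0,0,0.007]},{"dp":[0,0,0],"turn":[0,0,0]},{"dp":[0,0,0],"turn":[0,0,0]}])

```text
t: 17.6
position: [0.5387, -0.1664, 0.2766]
tcp_rot: [[0.264, 0.965, 0.001], [0.965, -0.264, -0.001], [-0.001, 0.002, -1.0]]
contact_force: [1.2, -0.3, 5.2]
width: 0.0117
finger_force: 55.0
```

```bash
python3 - <<'E'
from h import *
look('wW6')
c=dict(np.load('pics/wW6.npz')); a=np.arange(99,104,.25); print('    ',*['%3d'%x for x in a[::4]],sep=' '*13)
for r in(.164,.166,.167,.168,.173,.174,.175,.176): print(r,''.join('%4d'%x for x in prof(c,r,r+.0005,a)[0]))
E
```

```text
ptr 2 [101.17 102.05 102.07]
idx 5 [101.   101.85 101.95]
short mm: [0.52 0.59 0.37]
17.65 [ 0.5387 -0.1664  0.2766] F [0.8 0.6 6.1] T [ 0.09 -0.32  0.12] yaw 74.7 j6 -8.559732148565429
                  99             100             101             102             103
0.164  195 196 195 195 195 196 196 196 182 125  86  85  75  76 126 185 196 196 196 196
0.166  196 196 196 196 197 196 197 197 186 119  87  85  67  80 146 194 196 196 196 196
0.167  196 197 197 197 197 197 196 196 186 127  87  85  67 104 177 197 197 196 196 196
0.168  196 196 196 196 196 196 196 196 188 131  87  85  71 116 188 197 197 197 196 196
0.173  196 196 195 195 195 195 195 192 150  32  27  27  70  94 118 184 197 198 198 198
0.174  196 196 196 196 196 197 196 192 143  83  82  66  71  97 146 197 198 197 197 198
0.175  197 196 197 196 196 196 196 194 152  90  87  70  74 101 174 197 197 198 198 198
0.176  198 185 160 176 179 187 192 194 160  88  87  72  71  92 118 153 145 176 184 189
```

Request:
arm_command(increments=[{"dp":[0,0,0],"turn":[0,0,0.0065]},{"dp":[0,0,0],"turn":[0,0,0]},{"dp":[0,0,0],"turn":[0,0,0]}])

```text
t: 17.95
position: [0.5387, -0.1665, 0.2766]
tcp_rot: [[0.303, 0.953, 0.001], [0.953, -0.303, -0.001], [-0.0, 0.002, -1.0]]
contact_force: [1.4, 0.3, 5.6]
width: 0.0115
finger_force: 55.0
```

```bash
python3 - <<'E'
from h import *
look('wW7')
c=dict(np.load('pics/wW7.npz')); a=np.arange(99,104,.25)
for r in(.164,.166,.167,.168,.173,.174,.175,.176): print(r,''.join('%4d'%x for x in prof(c,r,r+.0005,a)[0]))
E
```

```text
ptr 2 [100.9  101.85 101.9 ]
idx 1 [100.95 101.25 101.95]
short mm: [-0.15  1.78 -0.15]
18.0 [ 0.5387 -0.1664  0.2766] F [ 1.1 -0.9  5.4] T [ 0.07 -0.36  0.03] yaw 72.4 j6 -6.2147361527185
0.164  196 196 196 197 196 197 196 186 118  87  85  68  71 101 157 197 197 197 197 197
0.166  197 198 198 198 198 198 197 186 115  88  85  68  81 123 189 198 198 198 198 197
0.167  197 198 198 198 198 197 197 184 118  87  84  69  81 124 188 198 198 197 197 197
0.168  197 197 197 197 197 197 197 183 121  88  85  72  91 157 197 197 197 197 197 197
0.173  197 197 197 196 196 196 197 191 140  45  29  36  73  93 141 196 198 198 199 199
0.174  197 197 197 197 197 197 197 195 141  81  78  65  76 111 175 198 198 198 198 198
0.175  198 196 197 197 197 197 197 194 146  89  88  78  78 110 172 197 198 198 198 198
0.176  199 172 128 165 168 181 194 188 139  89  88  80  77  93 134 138 166 182 184 193
```

Request:
arm_command(increments=[{"dp":[0,0,-0.006],"turn":[0,0,0]},{"dp":[0,0,0],"turn":[0,0,0]},{"dp":[0,0,0],"turn":[0,0,0]}], grip_force=5)

```text
t: 18.3
position: [0.5387, -0.1664, 0.2766]
tcp_rot: [[0.305, 0.952, 0.001], [0.952, -0.305, -0.001], [-0.0, 0.001, -1.0]]
contact_force: [3.7, -0.8, 0.3]
width: 0.0121
finger_force: 5.0
```

Request:
arm_command(increments=[{"dp":[0,0,0],"turn":[0,0,0]},{"dp":[0,0,0],"turn":[0,0,0]},{"dp":[0,0,0],"turn":[0,0,0]},{"dp":[0,0,0],"turn":[0,0,0]}], grip=0.4)

```text
t: 18.7
position: [0.5384, -0.1662, 0.2764]
tcp_rot: [[0.306, 0.952, -0.001], [0.952, -0.306, 0.0], [-0.0, -0.001, -1.0]]
contact_force: [-0.1, -1.0, 0.3]
width: 0.0363
finger_force: 0.0
```

```bash
python3 - <<'E'
from h import *
look('wW8')
c=dict(np.load('pics/wW8.npz')); a=np.arange(99,104,.25); s=sense(); print(s['width'])
for r in(.164,.166,.167,.168,.173,.174,.175,.176): print(r,''.join('%4d'%x for x in prof(c,r,r+.0005,a)[0]))
E
```

```text
ptr 0 [nan nan nan]
idx 1 [101.   101.25 101.95]
short mm: [nan nan nan]
18.75 [ 0.5384 -0.1662  0.2764] F [-1.1  0.   0.1] T [ 0.   -0.07  0.03] yaw 72.2 j6 -6.028514065611096
0.037405021055783805
0.164  204 204 205 205 205 206 206 197 143  91  91  93  99 104 149 205 205 205 205 205
0.166  205 206 206 206 206 206 206 197 129  93  91  74  80 122 197 206 205 206 206 205
0.167  206 206 206 206 206 206 206 197 133  92  89  73  82 126 192 206 206 206 206 206
0.168  205 206 205 205 205 205 205 196 136  91  88  79  91 158 203 205 206 206 205 205
0.173  205 205 204 205 205 205 204 199 149  53  24  29  71  97 133 204 207 207 207 207
0.174  206 206 206 205 205 206 206 202 153  86  78  64  75 108 175 207 207 207 207 207
0.175  206 207 206 205 205 205 205 206 161  93  91  75  74 112 174 206 206 207 206 207
0.176  207 180 168 169 184 202 197 200 161  92  91  77  75  97 113 157 158 185 201 200
```

Released with the pointer still on the index. Lift clear and take a final look.

Request:
arm_command(increments=[{"dp":[0,0,-0.1],"turn":[0,0,0]},{"dp":[0,0,-0.3],"turn":[0,0,0]},{"dp":[0,0,-0.5],"turn":[0,0,0]},{"dp":[0,0,-0.5],"turn":[0,0,0]},{"dp":[0,0,0],"turn":[0,0,0]},{"dp":[0,0,0],"turn":[0,0,0]},{"dp":[0,0,0],"turn":[0,0,0]}])

```text
t: 19.45
position: [0.5383, -0.1661, 0.3808]
tcp_rot: [[0.306, 0.952, -0.001], [0.952, -0.306, 0.0], [0.0, -0.001, -1.0]]
contact_force: [-0.4, -0.4, 0.4]
width: 0.0381
finger_force: 0.0
```

```bash
python3 - <<'E'
from h import *
look('wW9')
c=dict(np.load('pics/wW9.npz')); a=np.arange(99,104,.25)
for r in(.164,.166,.167,.168,.173,.174,.175,.176): print(r,''.join('%4d'%x for x in prof(c,r,r+.0005,a)[0]))
C=cloud(c); k=C[(np.hypot(C[...,0]-.5385,C[...,1]+.1665)<.03)&(C[...,2]>.11)&(C[...,2]<.14)]
print('key top z',np.median(k[:,2]),cv2.minAreaRect((k[:,:2]*1000).astype(np.float32)))
cv2.imwrite('pics/w9.png',c['frame'][...,::-1])
E
```

```text
ptr 0 [nan nan nan]
idx 1 [100.95 101.3  101.75]
short mm: [nan nan nan]
19.5 [ 0.5384 -0.1661  0.3805] F [ 0.2 -0.3  0.4] T [-0.08 -0.07  0.  ] yaw 72.2 j6 -6.027052210831492
0.164  188 188 188 188 189 189 185 160 111  85  78  75 108 151 174 188 189 190 190 190
0.166  190 190 190 190 190 190 185 162 118  87  78  77  88 111 147 185 190 190 190 190
0.167  191 191 191 191 191 190 187 171 126  92  79  80 102 131 174 190 190 190 190 190
0.168  191 190 190 190 190 190 186 162 124  86  79  83 115 163 190 190 190 190 190 190
0.173  189 189 189 188 189 189 187 176 142  78  52  58  80 105 135 179 192 192 192 192
0.174  190 190 189 190 190 189 189 176 131  75  70  68  86 122 171 191 192 192 192 191
0.175  191 191 191 190 190 190 188 175 131  92  80  76  90 132 176 191 192 192 191 191
0.176  191 190 189 191 191 191 191 178 132  86  80  79  94 127 179 189 192 192 191 192
key top z 0.12356975013133846 ((538.0863037109375, -167.91993713378906), (44.25370407104492, 11.95500659942627), 73.25918579101562)
```

View pics/w9.png

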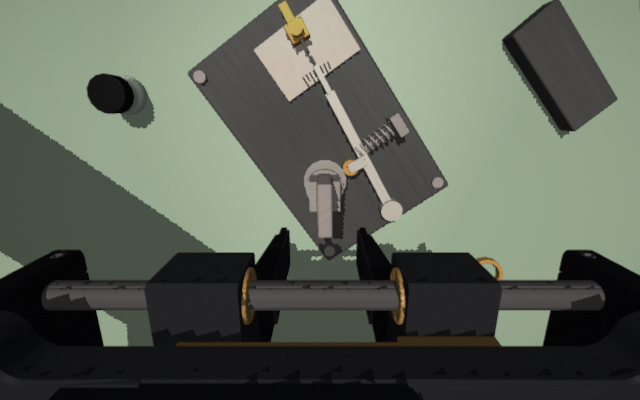

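The key stands upright on the arbor at (325,200), top at 123.6 mm (124 expected when seated). The pointer at (318,68) is in line with the index blade at (308,55).

```bash
python3 -c "
from rig import job_done
print(job_done())"
```

```text
the job is handed in; nothing more can be done
None
```

The key is seated fully home on the arbor (top at 123.6 mm, 124 expected) and wound until the pointer is within about 0.2 mm of the index. It was left standing with the gripper clear, and the job was handed in at about 19.5 s. One press while feeling for the square briefly reached about 12.6 N, just over the 12 N limit. I backed off at once, and the key then dropped on freely.

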